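# Present a panel blank at the end of the feed ledge

## Task

With light pushes of the fingertips, gripping and lifting nothing, first swing the stop arm at the ledge's open end (the robot's left) fully out, until it points away along the ledge. Then push the long aluminium panel along its channel until about a third of its length overhangs that end, lying flat and still supported by the ledge, so that the next fitter can get at its edge. Leave the other things where they are.

Things in the scene. Friction and masses are not known exactly. Their poses are not given: they have to be found in the camera images.
- ledge: Fixed black ledge. Origin on the table under the middle of its channel; own y runs along the channel to the open end at the robot's left, x across it away from the robot, z up. Deck: top 50 mm above the table, y -110 to +110, x -44 to +106 mm. Two dark steel rails, 8 mm wide, 8 mm above the deck, border the 70 mm channel (x -35 to +35), open at both ends. Bystanders stand on the shoulder beyond the far rail.
- ledge_end (a point): Middle of the channel at the ledge's open left end edge, on the deck's top (ledge frame x 0, y +110, z 50 mm); axes as the ledge's.
- panel: The long loose aluminium blank lying flat in the channel: 64 mm wide (own x), 132 mm long (own y, towards the ledge's open end), 6 mm thick, about 0.14 kg. Origin: centre of its underside. It starts wholly on the ledge, its leading edge 15 to 50 mm short of the open end, its trailing edge 38 to 73 mm from the other end.
- panel_mid (a point): Centre of the panel, half-way up its thickness.
- panel_lead (a point): Middle of the panel's leading edge (own y +66 mm), half-way up its thickness; its y in the ledge_end frame is the overhang.
- stop_arm (a joint): Angle of the stop arm on its upright hinge. 0: across the open channel end, along the ledge's +x; grows as the free end swings out, away from the deck; 1.57: straight away along the ledge's +y; end stop 1.75. Starts at 0 to 0.25. Stiff: about 1 N at the post moves it, and it stays where left. Steel bar 10 mm wide, its top 11 mm above the deck.
- stop_hinge (a point): The arm's hinge axis (vertical), at deck height: ledge frame x -56, y +122, z 50 mm.
- stop_post (a point): Upright round steel post on the free end of the stop arm, 108 mm from the hinge axis, 16 mm in diameter, rising from 61 to 109 mm above the table; the point is on its axis 85 mm above the table. Push on it to swing the arm.
- reel: Bystander: grey reel, 44 mm across, 38 mm high, standing on the ledge's far shoulder. Origin: on its underside.
- screw_jar: Bystander: small clear jar, 34 mm across, 42 mm high, standing on the ledge's far shoulder. Origin: on its underside.
- motor: Bystander: small round motor, 32 mm across, 34 mm high, on the table on the robot's side of the ledge. Origin: on its underside.
- driver: Bystander: screwdriver, 160 mm long, lying on the table at the robot's right. Origin: under its middle.
- flux: Bystander: white dropper bottle, 36 mm across, 85 mm high, on the table beyond the ledge. Origin: on its underside.
- pen_cup: Bystander: green cup, 72 mm across, 95 mm high, on the table beyond and left of the ledge. Origin: on its underside.
- square_blank: Bystander: a second, shorter aluminium blank, 64 x 70 x 6 mm, lying on the table left of the ledge (not the one to push). Origin: on its underside.
Mind the look-alikes: they are no part of the job. What is shaped like the panel but pink or red is not meant.

How it is judged:
By the outcome, as a careful person would: the job done as asked, in the order asked, and still so for the second after the job is handed in, with the robot touching nothing.
It also fails if it takes over 58 s, if anything falls off the work surface, if the arm or the gripper's body presses on something with over 40 N, if the wrist force passes 120 N, or if a joint passes its speed limit or range.

## Robot

A 7-joint arm with a two-finger parallel gripper is mounted at the origin on the work surface. World frame = base frame: x ahead of the robot, y to its left, z up, the work surface at z = 0. Lengths are in m, angles in rad, forces in N, time in s.
With the tool pointing down it reaches from about 0.4 to 0.925 m from the base axis. Payload 4.1 kg.
Tool frame: the origin (TCP) lies between the finger pads; the fingertips stand 22 mm ahead of it and the grasp point (between the pads) lies 3 mm ahead of it; x points along the fingers, z is the direction in which the jaws open and shut, and the axes are right-handed (so a half turn about x gives the same grasp; the last joint's range is limited). The gripper opens to 85 mm and grips with 20 to 120 N. Pads are 22 mm wide; open, the fingers measure 114 mm over their backs; the gripper's body (76 mm by 85 mm) begins 54 mm behind the grasp point. The pads swing forward as they close: fully open they stand 13 mm farther back than shut.
Start: joints at [1.002, 0.398, 0.045, 1.537, -0.019, 1.207, -0.051], TCP at [0.294, -0.58, 0.253] pointing down, gripper open.
Joint ranges: [-2.82, 2.82], [-0.49, 2.23], [-1.37, 1.46], [0, 2.46], [-1.36, 4.5], [0.23, 2], [-2.94, 2.94]. Speed limits (rad/s): [2.57, 2.57, 3.14, 3.14, 3.14, 3.14, 3.14].

## Interface

Orientations are given as [roll, pitch, yaw] about the fixed x, y, z axes, in that order (R = Rz(yaw) Ry(pitch) Rx(roll)).
In Python, from station import env gives the robot as it stands. Calls block until the motion is done:
- env.goto(position, orientation): joint-space move of the TCP to a pose.
- env.move_l(position, ori=None, v=0.15, until_force=None): straight line of the TCP; ori=None keeps the orientation; v is the mean speed in m/s. With until_force (N) it stops when the force on the tool has changed by that much, and returns True; else False.
- env.set_joints(angles): joint-space move.
- env.open_gripper() and env.gripper_close(): open the fingers fully, or close them until they stop; the grip force is fixed at half the most.
- env.pause(seconds).
- env.solve_ik(position, orientation): joint angles nearest the present ones, or None.
- env.get_obs(): the state.
- env.read_camera(name): name is "scene" or "top" or "wrist"; returns the picture (384x512x3 uint8, red, green, blue); there is no depth.
- env.camera_params(name): a dict with "intrinsics" (3x3 intrinsics, pixels), "rvec" (rotation vector, rad) and "tvec" (3), from world to camera coordinates, as OpenCV has them; the wrist camera has in their place "T_tool_cam" (4x4, takes a point from camera to tool coordinates, whose origin is the TCP and whose axes are the tool frame's). Camera axes: x right, y down, z forward; pixel columns grow to the right and rows downward; lengths in m; the calibration is good to about 2 mm. A picture is of the moment at which its call begins: read the wrist's pose just before it. camera_params takes no time and is no camera call.
A pose or a line that the arm cannot do raises env.PlanningError and nothing moves.
- env.close_job(): hands the job in, once; it reports no verdict.
The state is a dict: "time": time; "joint_pos": joint angles; "joint_velocities": joint speeds; "effort": joint torques, N m; "tool_pos": TCP position; "orientation": TCP orientation; "contact_force": force on the tool from outside, world axes, zero at the start; "wrist_torque": the same for the moment, N m; "finger_gap": opening from 0.0 (shut) to 1.0 (fully open).
Only numpy, scipy, OpenCV 4.12 (cv2) and the standard library are available. Lean on these libraries where they do the work, as an engineer would, in place of code of your own. Each camera call takes 0.05 s, during which the arm holds its last target. There are 200 camera calls.

## Working session

There is one attempt and no reset: what is moved stays moved. The work goes in short steps, each a Python script; the robot and the scene stay as the last script left them, time stands still between calls to the robot, and variables do not carry over. Pictures are saved under pics/ and viewed, about 8 in all and at most 12, crops included, and the job is handed in when it is done.

```bash
mkdir -p pics; ls
python3 - <<'E'
from station import env
import cv2,numpy as np
for n in("top","scene"):
    im=env.read_camera(n);cv2.imwrite(f"pics/{n}0.png",cv2.cvtColor(im,cv2.COLOR_RGB2BGR))
    p=env.camera_params(n);R=cv2.Rodrigues(np.array(p["rvec"]))[0];print(n,p["intrinsics"],"C",-R.T@np.array(p["tvec"]).ravel(),R)
o=env.get_obs();print({k:o[k] for k in("time","tool_pos","orientation","finger_gap","contact_force")})
E
```

```text
pics
top [[473.26430508   0.         250.12446456]
 [  0.         473.26430508 193.41749998]
 [  0.           0.           1.        ]] C [ 0.39633694 -0.02879762  1.33458787] [[ 2.05750775e-04 -9.99982259e-01 -5.95304305e-03]
 [-9.91134362e-01  5.87017403e-04 -1.32862075e-01]
 [ 1.32863213e-01  5.92760200e-03 -9.91116658e-01]]
scene [[361.73103662   0.         258.76181318]
 [  0.         361.73103662 192.79995506]
 [  0.           0.           1.        ]] C [ 1.18195905 -0.0714827   0.82955797] [[ 0.10921467  0.99401456  0.00268574]
 [ 0.75791659 -0.08152526 -0.64723726]
 [-0.6431443   0.07272337 -0.76228388]]
{'time': 0.1, 'tool_pos': array([ 0.29406437, -0.57906666,  0.25234852]), 'orientation': array([-3.08310845,  1.56898238,  2.09923526]), 'finger_gap': 0.9999228118732238, 'contact_force': array([-0.15537405,  0.27145946, -1.06840293])}
```

View pics/top0.png

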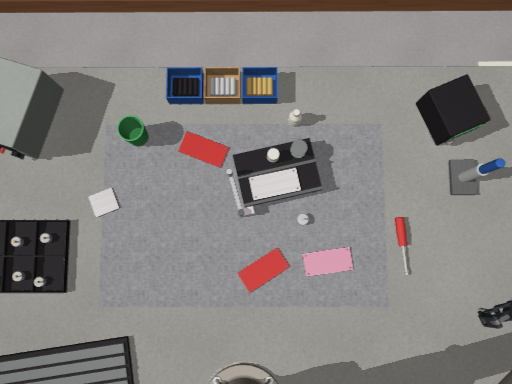

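View pics/scene0.png

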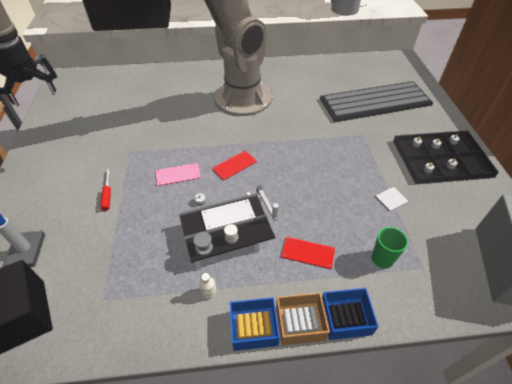

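Top view: the ledge is at about (278,172), with its open end on the left. Five things are panel-like: the silver blank in the channel (275,184), the square silver one (104,202), red (203,149), red (263,270) and pink (328,262). Only (275,184) is long, aluminium and in the channel. The stop arm runs from its hinge (248,211) to its post (229,173). I'll confirm this with a crop.

```bash
cat > h.py <<'E'
import cv2,numpy as np
from station import env
def cam(n):
    p=env.camera_params(n);R=cv2.Rodrigues(np.array(p["rvec"]))[0]
    return np.array(p["intrinsics"]),R,np.array(p["tvec"]).ravel()
def cast(n,uv,z):
    K,R,t=cam(n);C=-R.T@t;d=R.T@np.linalg.solve(K,[uv[0],uv[1],1.]);return C+d*(z-C[2])/d[2]
def proj(n,P):
    K,R,t=cam(n);q=K@(R@np.asarray(P,float)+t);return q[:2]/q[2]
def crop(n,im,x0,y0,x1,y1,s,name):
    c=cv2.resize(cv2.cvtColor(im,cv2.COLOR_RGB2BGR)[y0:y1,x0:x1],None,fx=s,fy=s,interpolation=cv2.INTER_CUBIC);cv2.imwrite(f"pics/{name}.png",c)
def panel(im,box=(215,130,335,225)):
    "panel rectangle (world, z=56mm) from the largest bright grey blob in the top view"
    x0,y0,x1,y1=box;hsv=cv2.cvtColor(im,cv2.COLOR_RGB2HSV)
    m=((hsv[...,1]<40)&(hsv[...,2]>185)).astype(np.uint8);k=np.zeros_like(m);k[y0:y1,x0:x1]=1;m*=k
    m=cv2.morphologyEx(m,cv2.MORPH_CLOSE,np.ones((3,3)))
    c=max(cv2.findContours(m,cv2.RETR_EXTERNAL,cv2.CHAIN_APPROX_NONE)[0],key=cv2.contourArea)
    w=np.array([cast("top",p,.056)[:2] for p in c[:,0].astype(float)],np.float32)
    return cv2.minAreaRect(w),cv2.minAreaRect(c)
E
python3 - <<'E'
from h import *
im=cv2.cvtColor(cv2.imread("pics/top0.png"),cv2.COLOR_BGR2RGB)
crop("top",im,215,130,335,225,6,"c1")
print(panel(im)); print(cast("top",(104,202),0.006))
E
```

```text
(((0.5953076481819153, -0.08814214169979095), (0.06252909451723099, 0.13049714267253876), 12.002524375915527), ((274.6459045410156, 183.4429931640625), (22.661151885986328, 47.7429313659668), 78.11134338378906))
[0.55017174 0.39280196 0.006     ]
```

View pics/c1.png

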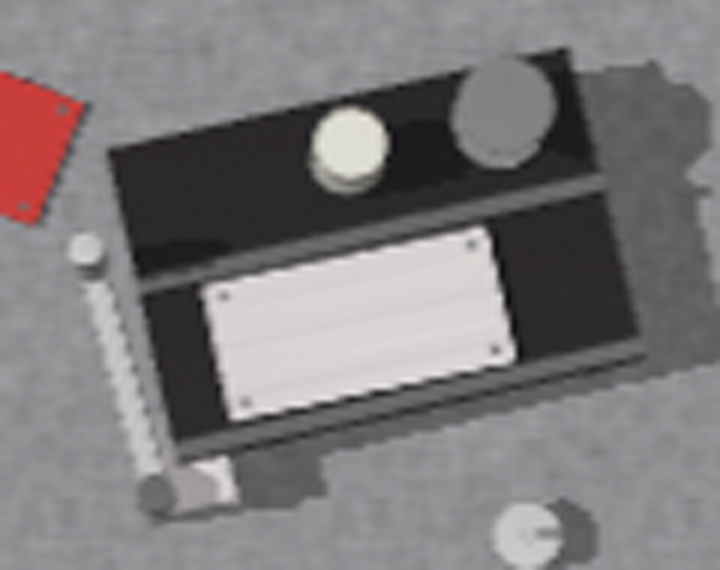

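Crop: the silver blank with corner holes lies between the rails, so this is the panel. Its leading edge is at crop x≈215, the stop post at (86,248), the hinge at (157,492), and the deck's far corners at (110,150) and (568,48).

```bash
cat >> h.py <<'E'
def ledge():
    f=lambda u,v,z:cast("top",(215+(u+.5)/6-.5,130+(v+.5)/6-.5),z)[:2]
    # far corners on the deck; near corners at rail top (outer rail edge x=-43)
    W=np.array([f(110,150,.05),f(568,48,.05),f(644,352,.058),f(180,455,.058)]);L=np.array([[.106,.11],[.106,-.11],[-.043,-.11],[-.043,.11]])
    wc,lc=W.mean(0),L.mean(0);A=W-wc;B=L-lc
    a=np.arctan2((B[:,0]*A[:,1]-B[:,1]*A[:,0]).sum(),(A*B).sum())
    R=np.array([[np.cos(a),-np.sin(a)],[np.sin(a),np.cos(a)]]);o=wc-R@lc
    return o,R,a,(R.T@(W-o).T).T-L,f
O,RL,A,_res,_f=ledge()
def tow(x,y):return O+RL@np.array([x,y])
def tol(w):return RL.T@(np.asarray(w)[:2]-O)
E
python3 - <<'E'
from h import *
print(O,A,np.degrees(A));print(_res*1e3)
im=cv2.cvtColor(cv2.imread("pics/top0.png"),cv2.COLOR_BGR2RGB)
r=panel(im)[0];print("panel ledge mm",tol(r[0])*1e3)
p=_f(86,248,.109);h=_f(157,492,.065)
print("post",tol(p)*1e3,"hinge",tol(h)*1e3,"post world",p, "ang",np.arctan2(*(tol(p)-[-.056,.122])[::-1]),np.hypot(*(tol(p)-[-.056,.122])))
for c in[(523,535,.034),(348,145,.042+.05),(503,110,.088)]:print(tol(_f(*c))*1e3)
for u,z in[((203,149),.006),((263,270),.006)]:print("red",tol(cast("top",u,z))*1e3)
print("pen",tol(cast("top",(132,129),.095))*1e3,"square",tol(cast("top",(104,202),.006))*1e3)
E
```

```text
[ 0.59885318 -0.10232013] 0.22055442575475429 12.636837748678888Traceback (most recent call last):
  File "<stdin>", line 2, in <module>
NameError: name '_res' is not defined
```

```bash
sed -i 's/_res/RES/;s/,_f=ledge/,FC=ledge/' h.py
python3 - <<'E'
from h import *
print((RES*1e3).round(1))
im=cv2.cvtColor(cv2.imread("pics/top0.png"),cv2.COLOR_BGR2RGB)
r=panel(im)[0];print("panel ledge mm",tol(r[0])*1e3)
p=FC(86,248,.109);h=FC(157,492,.065)
print("post",tol(p)*1e3,"hinge",tol(h)*1e3,"post world",p, "ang",np.arctan2(*(tol(p)-[-.056,.122])[::-1]),np.hypot(*(tol(p)-[-.056,.122])))
for c in[(523,535,.034),(348,145,.042+.05),(503,110,.088)]:print(tol(FC(*c))*1e3)
for u,z in[((203,149),.006),((263,270),.006)]:print("red",tol(cast("top",u,z))*1e3)
print("pen",tol(cast("top",(132,129),.095))*1e3,"square",tol(cast("top",(104,202),.006))*1e3)
E
```

```text
[[-1.5 -1.3]
 [-1.   1.2]
 [ 1.1  2.2]
 [ 1.4 -2.1]]
panel ledge mm [-0.35791493 14.61020177]
post [ 50.89927963 128.62984942] hinge [-56.42326759 121.6428787 ] post world [0.62037905 0.0343291 ] ang 0.0619402543661848 0.10710467258381448
[-109.4720142   -37.71295648]
[74.04891087  4.73549259]
[ 75.20070762 -67.01165324]
red [149.19104684 188.689642  ]
red [-222.82467031   96.8274874 ]
pen [223.0790706  359.33544654] square [ 60.81598769 493.77847147]
```

Measurements fit the description: the panel centre is at ledge (0, 14.6) mm, so its lead is 29 mm short of the end, and the arm angle is about 0.06. Next I swing the arm with closed fingers from the deck side.

```bash
cat >> h.py <<'E'
def ori(th=0.):return [0,np.pi/2,A+th]      # tool down, jaws along the arm's radial direction
def P(x,y,z):return [*tow(x,y),z]
def fing(th,back=.019):
    c,s=np.cos(th),np.sin(th);return -.056+.108*c+back*s,.122+.108*s-back*c
def st():
    o=env.get_obs();print(round(o["time"],2),o["tool_pos"].round(4),(tol(o["tool_pos"])*1e3).round(1),o["contact_force"].round(1),round(o["finger_gap"],3))
E
python3 - <<'E'
from h import *
env.gripper_close();st()
env.goto(P(.051,.090,.20),ori());st()
env.move_l(P(.051,.090,.094),v=.12);st()
for th in np.arange(.1,1.41,.13):
    hit=env.move_l(P(*fing(th),.094),ori(th),v=.07,until_force=15)
    st()
    if hit: print("HIT",th);break
im=env.read_camera("top");crop("top",im,190,120,335,225,5,"c2")
E
```

```text
0.87 [ 0.2943 -0.5796  0.2534] [-401.6 -399.1] [-0.4 -0.4 -0.5] 0.003
3.24 [ 0.629  -0.0053  0.1999] [50.7 88.1] [-0.5 -0.4  0.7] -0.001
4.28 [ 0.6297 -0.0032  0.0949] [51.8 90. ] [-0.3 -1.2  0.8] -0.004
4.77 [0.626  0.0213 0.0942] [ 53.5 114.7] [ 0.1 -0.5  0.1] 0.001
5.12 [0.623  0.0342 0.094 ] [ 53.5 127.9] [-0.1  0.2  0.2] -0.001
5.47 [0.6184 0.0474 0.094 ] [ 51.8 141.8] [ 0.1 -0.2  0.6] -0.007
5.82 [0.6119 0.0601 0.094 ] [ 48.3 155.6] [ 0.2  0.3 -0.8] 0.003
6.17 [0.604  0.0718 0.094 ] [ 43.1 168.8] [ 0.1 -0.   0. ] 0.001
6.52 [0.5945 0.0824 0.094 ] [ 36.2 181.2] [0.  0.  0.2] -0.002
6.87 [0.5837 0.0917 0.094 ] [ 27.7 192.7] [-0.3 -0.5 -0.2] 0.0
7.22 [0.5719 0.0996 0.094 ] [ 17.8 202.9] [-1.1 -0.   0.1] 0.001
7.57 [0.5591 0.1058 0.094 ] [  6.7 211.8] [-1.1 -0.9 -0.2] -0.001
7.92 [0.5456 0.1103 0.094 ] [ -5.4 219.1] [0.2 0.1 0.5] 0.004
8.27 [0.5316 0.1131 0.094 ] [-18.5 224.9] [-1.1  0.2 -0.3] -0.001
```

View pics/c2.png

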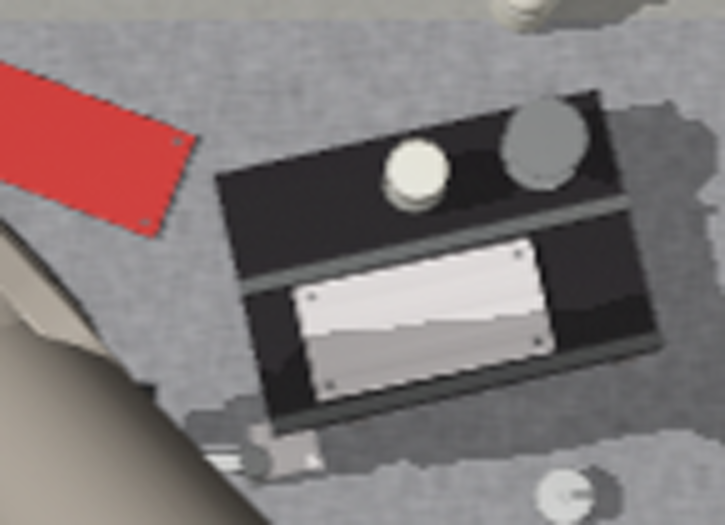

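The view shows the stop-arm stub at (220,460) pointing left, with the post hidden behind the robot. The panel and bystanders haven't moved. I'll finish the swing, back off and measure.

Run:
```python
from h import *
for th in(1.5,1.6,1.64):
    hit=env.move_l(P(*fing(th),.094),ori(th),v=.05,until_force=12);st()
    if hit:break
env.move_l(P(*fing(1.62,.045),.094),v=.08)
env.move_l(P(*fing(1.62,.045),.22),v=.15)
env.goto(P(0,-.083,.20),ori(0));st()
im=env.read_camera("top");crop("top",im,190,120,335,225,5,"c3")
im=env.read_camera("scene");crop("scene",im,160,160,360,300,4,"c4")
```

```text
8.68 [0.5206 0.114  0.094 ] [-29.1 228.2] [ 0.3  0.5 -0.4] 0.003
9.05 [0.5096 0.1137 0.094 ] [-39.9 230.3] [-0.5  0.2  0.7] -0.002
9.3 [0.505  0.1134 0.094 ] [-44.4 231. ] [-0.  -0.2 -0.2] 0.002
11.99 [ 0.617  -0.1812  0.1996] [  0.5 -80.9] [-0.6  0.3  0.3] 0.003
```

View pics/c3.png

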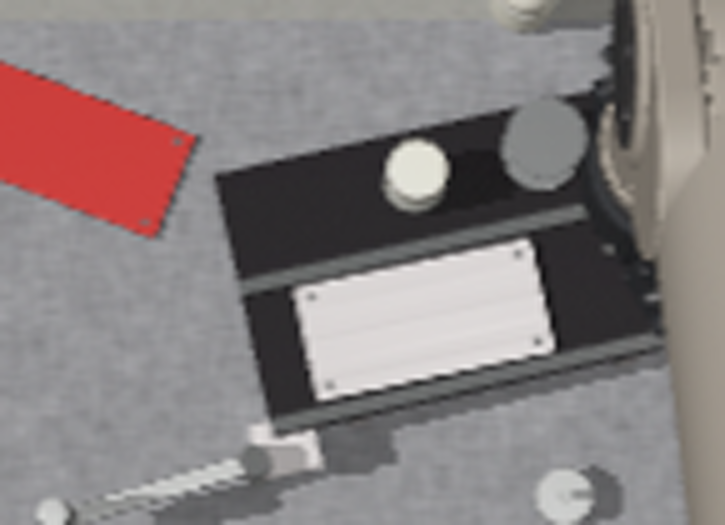

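View pics/c4.png

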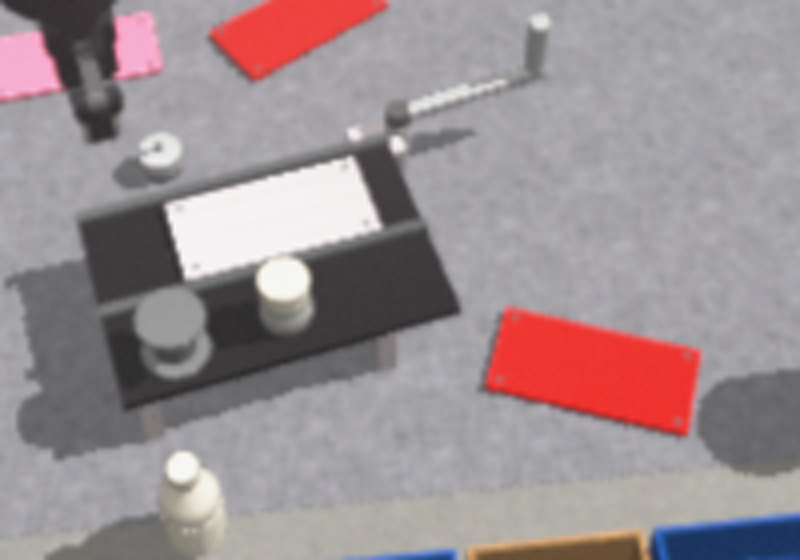

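The stop arm now points out along the ledge, with the post at (54,514) in the top crop. I'll check its angle, then push the panel most of the way.

Run:
```python
from h import *
def ang(u,v):
    p=tol(cast("top",(190+(u+.5)/5-.5,120+(v+.5)/5-.5),.109))-[-.056,.122];return np.arctan2(p[1],p[0]),np.hypot(*p)
print("arm",ang(54,514))
env.move_l(P(0,-.083,.085),v=.15);st()
print(env.move_l(P(0,-.083,.066),v=.02,until_force=4));st()
z=env.get_obs()["tool_pos"][2]
env.move_l(P(0,-.083,z+.002),v=.03);st()
for y in(-.06,-.04,-.02,-.004):
    h=env.move_l(P(0,y,z+.002),v=.04,until_force=12);st()
    if h:print("HIT");break
print("zc",z)
im=env.read_camera("top");crop("top",im,190,120,335,225,5,"c5")
env.move_l(P(0,env_y:=tol(env.get_obs()["tool_pos"])[1]-.004,z+.002),v=.04)
```

```text
arm (np.float64(1.657159208763884), np.float64(0.10804015987195066))
13.01 [ 0.6179 -0.1833  0.086 ] [  0.9 -83.2] [-0.1  0.   1. ] 0.004
True
13.67 [ 0.6169 -0.1834  0.0722] [ -0.1 -83. ] [-1.1  0.2  4.1] -0.003
13.92 [ 0.6169 -0.1833  0.074 ] [ -0.1 -83. ] [ 0.5  0.6 -0.8] -0.0
14.64 [ 0.612  -0.1609  0.0742] [  0.1 -60.1] [-0.5 -0.4 -0.2] 0.003
15.29 [ 0.6076 -0.1411  0.0742] [  0.1 -39.8] [ 0.2  0.3 -0. ] 0.002
15.94 [ 0.6033 -0.1216  0.0742] [  0.1 -19.7] [-0.3  0.2  0.4] 0.001
16.49 [ 0.5997 -0.1058  0.0742] [ 0.1 -3.6] [-0.4 -0.2 -0.9] 0.0
zc 0.07216604252712082
```

View pics/c5.png

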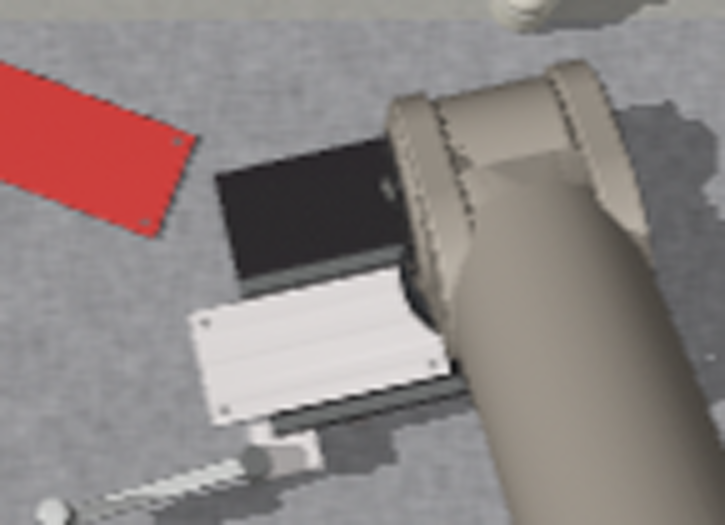

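The panel slides straight in the channel, with its leading corners at crop (191,316) and (215,424), and the arm is at about 1.66 rad. Next: compute the overhang, push the rest, retreat and measure unobstructed.

Run:
```python
from h import *
f=lambda u,v:tol(cast("top",(190+(u+.5)/5-.5,120+(v+.5)/5-.5),.056))*1e3
l=(f(191,316)+f(215,424))/2;print("lead",l)
pred=-3.6+11+132;print("pred lead",pred)
lead=(l[1]+pred)/2 if abs(l[1]-pred)<5 else l[1]
yt=(-3.6+154-lead)/1e3-.0002;print("finger target",yt)
z=.0742
env.move_l(P(0,yt,z),v=.03,until_force=12);st()
env.move_l(P(0,yt-.02,z),v=.08);env.move_l(P(0,yt-.02,.2),v=.15)
env.goto(P(-.05,-.30,.30),ori(0));st()
im=env.read_camera("top");crop("top",im,190,120,335,225,5,"c6")
r=panel(im,(195,150,335,225))[0];print("panel",r,"centre ledge mm",tol(r[0])*1e3,"overhang",tol(r[0])[1]*1e3+66-110)
im=env.read_camera("scene");crop("scene",im,160,140,360,290,4,"c7")
```

```text
lead [ -1.08518433 139.12048554]
pred lead 139.4
finger target 0.01093975722856179
17.57 [ 0.5965 -0.0916  0.0742] [ 0. 11.] [ 0.3 -0.4  0.2] -0.001
20.15 [ 0.6165 -0.4031  0.2993] [ -48.6 -297.4] [-0.4 -0.7  0. ] -0.001
panel ((0.5634697079658508, -0.019729822874069214), (0.09493686258792877, 0.13129936158657074), 12.458096504211426) centre ledge mm [-16.45801506  88.33052855] overhang 44.33052855010507
```

View pics/c6.png

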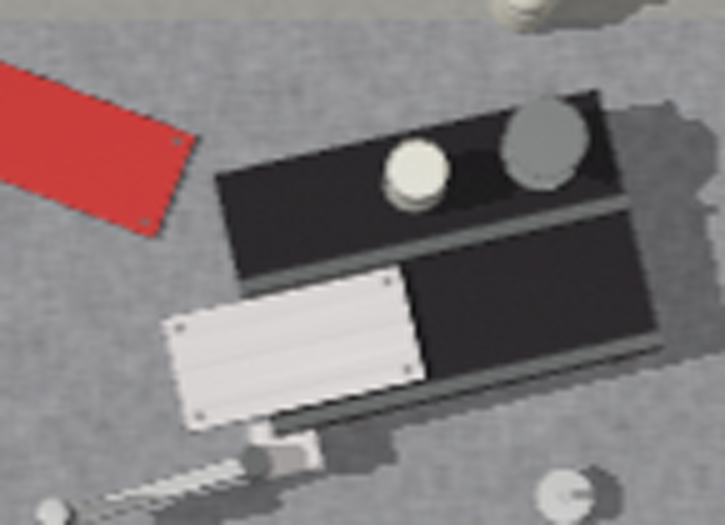

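View pics/c7.png

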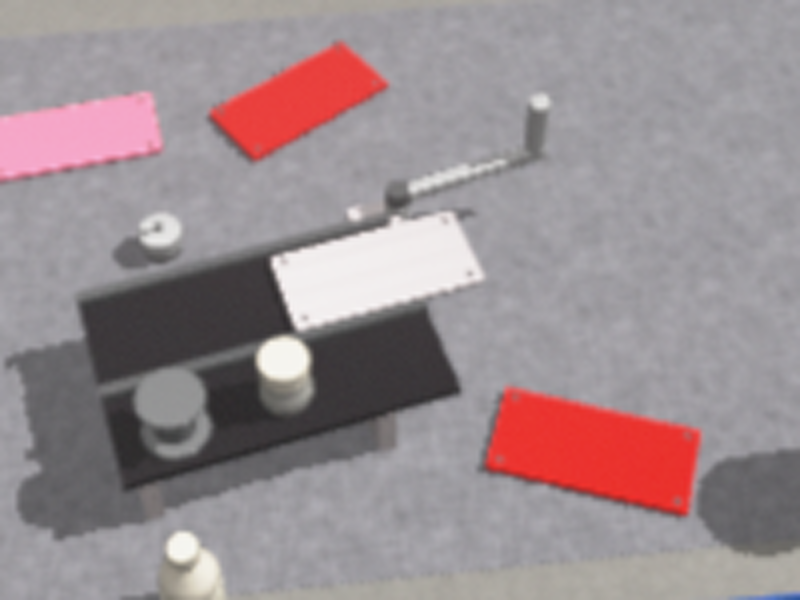

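Both views show the panel lying flat in the channel and overhanging the end, with its leading edge at x≈165–190 in the top crop. The stop arm is fully out and the bystanders are where they were. The robot is clear.

```bash
python3 -c "
from station import env
env.close_job()"
```

```text
the job is handed in; nothing more can be done
```

The stop arm is swung out and the panel pushed to about a third overhang, in that order, and the job is handed in. I used only closed-finger pushes, at about 20 s on the robot clock, and the gripper is clear of everything.

- **Stop arm:** it measured 1.66 rad from the post in the top view. That is about 5° past straight along the ledge and short of the 1.75 end stop.
- **Panel:** the final picture gives an overhang of 44.3 mm, a third of its 132 mm length. An estimate from the finger position gives about 44 mm. It lies flat and straight in the channel.
- **Other things:** in the pictures before and after, the reel, jar, motor and nearby look-alikes look unmoved. I did not measure them again, and the final crops leave out the driver, pen cup and square blank.
- **Check that disagreed:** in the final image the panel's outline merged with the hinge block, giving a width of 95 mm instead of 64 mm. The sideways centre it gave (−16 mm) is therefore wrong. The length still came out right at 131 mm, so I trust the overhang figure. The leading edge measured just before the last push was about 1 mm off the channel's middle.

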